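# Lock the souvenir carousel's collar onto the flat of its post

## Robot

A 6-joint arm with a two-finger parallel gripper is mounted at the origin on the work surface. World frame = base frame: x ahead of the robot, y to its left, z up, the work surface at z = 0. Lengths are in m, angles in rad, forces in N, time in s.
With the tool pointing down it reaches from about 0.375 to 0.9 m from the base axis. Payload 3.1 kg.
Tool frame: the origin (TCP) lies on the centre line of the jaws, within the pads' length; the fingertips stand 11 mm ahead of it and the grasp point (between the pads) lies 8 mm behind it; x points along the fingers, y is the direction in which the jaws open and shut, and the axes are right-handed (so a half turn about x gives the same grasp; the last joint's range is limited). The gripper opens to 87 mm and grips with 3 to 60 N. Pads are 19 mm wide; open, the fingers measure 117 mm over their backs; the gripper's body (75 mm by 190 mm) begins 51 mm behind the grasp point.
Start: joints at [-1.484, 0.527, 1.433, -0, 1.181, -0.178], TCP at [0.164, -0.603, 0.2] pointing down, gripper open.
Joint ranges: [-3.08, 3.08], [-0.75, 2.2], [0.22, 2.44], [-1.43, 4.57], [0, 2.65], [-2.85, 2.85]. Speed limits (rad/s): [2.79, 2.79, 3.14, 3.14, 3.14, 3.14].

## Interface

Orientations are given as a unit quaternion [x, y, z, w].
In Python, from rig import robot, camera, camera_info gives the robot as it stands.
- The arm moves only by the shell command python3 -m inch 'ROWS' [FORCE]. ROWS is JSON, a list that holds one entry, the list of rows, each a list of 5 numbers: the shift along the tool's x, y, z in cm, then the turn about the tool's x in rad, then the opening, from 0 (shut) to 1 (fully open). A call has 1 to 8 rows; each row shifts and turns the pose as measured when the row begins, along the tool's axes as they then stand; what a row does not reach is not made up. A row lasts 1/12 s, in which the tool goes at most 41.7 mm and 7.16 degrees, less where a joint would pass 70% of its speed; a pose out of reach is approached as far as the arm can. A call with a gripper value outside its range is refused whole. The fingers move at their own pace and stop on an object; FORCE is the grip in N (left out, the last holds). Time passes only in rows, so rows that do not move let the fingers close. It gives the time, the measured TCP pose, the force and the opening at its end, in the units of the state.
- robot.get_obs(): the state, without advancing time (a new reading comes with each control period).
- camera(name): name is "side" or "top"; returns the picture (400x640x3 uint8, red, green, blue); there is no depth.
- camera_info(name): a dict with "camera_matrix" (3x3 intrinsics, pixels), "rvec" (rotation vector, rad) and "tvec" (3), from world to camera coordinates, as OpenCV has them. Camera axes: x right, y down, z forward; pixel columns grow to the right and rows downward; lengths in m; the calibration is good to about 2 mm. A picture is of the moment at which its call begins. camera_info takes no time and is no camera call.
- robot.hand_in(): hands the job in, once; it reports no verdict.
The state is a dict: "time": time; "q": joint angles; "joint_velocities": joint speeds; "joint_torque": joint torques, N m; "position": TCP position; "tool_rot": TCP orientation; "ft_force": force on the tool from outside, world axes, zero at the start; "moment": the same for the moment, N m; "grip_width": finger opening in m.
Only numpy, scipy, OpenCV 4.12 (cv2) and the standard library are available. Lean on these libraries where they do the work, as an engineer would, in place of code of your own. Each camera call takes 0.05 s, during which the arm holds its last target. There are 200 camera calls.

## Task

The round wooden display tier is loose on its steel post. Turn it anticlockwise (seen from above) by its upright peg until the nose of the locking screw in its collar faces the flat of the post and drops onto it, then let go of the peg and push the red locking lever gently all the way down so that the tier is locked. Never force the lever or shove the display along the table, leave the mug, spoon and wood slices alone, and let go of everything at the end.

Things in the scene. Friction and masses are not known exactly. Their poses are not given: they have to be found in the camera images.
- axis_top (a point): point on the turning axis, at the top of the steel post (136 mm above the table, 44 mm diameter). A wooden disc (the tier, 200 mm across, top 72 mm up) with a brass collar (66 mm across, top 114 mm up) turns about the post, which stands on a 10 kg iron foot 220 mm across. Its axes turn with the tier: x points from the post towards the lever, z up
- peg: upright wooden peg, 14 mm diameter, with a 17 mm red ball on top, 80 mm from the post's axis on the side opposite the lever. Origin on its axis 118 mm above the table, the height to grip it at; the ball's top is 27 mm higher. Turning the tier takes 1 to 5 N at the peg; once the nose is on the flat: 0.25 rad of easy play either side of the middle, then a stiff 6 to 12 N
- lever (a joint): red lever of the collar's set screw, rad, swings in the upright plane through the post's axis; grows going down. Reads 0.1 to 0.25 while the nose rides on the round, falls by itself to 0.35 to 0.44 when it drops on the flat; 0.52 or more is home, tight. On the flat 4 to 8 N on the pad moves it, rising at home; a free tier then centres itself. Off the flat it is jammed. Stays where left
- lever_pad: pad at the free end of the red lever, 26 x 30 x 8 mm. Origin: centre of its top face, 70 mm from its pivot (47 mm from the post's axis, 105 mm up); 145 mm above the table at the start, 128 mm after the drop, 116 mm when home. Pushed from above; 10 to 15 N is firm, over 35 N is forcing it. The post's one flat (marked yellow at the top) lies 0.8 to 1.5 rad anticlockwise of the lever at the start
- mug_mid (a point): bystander: wooden mug, 84 mm across and 90 mm tall, centre half-way up; leave it alone
- spoon: bystander: wooden spoon lying on the table; leave it alone
- slices_mid (a point): bystander: two glued wood slices, 90 mm across and 24 mm tall, centre half-way up; leave them alone
Mind the look-alikes: they are no part of the job. What is meant by the part that bears axis_top is not blue or white, and is the larger of those in its own colour.

How it is judged:
By the outcome, as a careful person would: the job done as asked, in the order asked, and still so for the second after the job is handed in, with the robot touching nothing.
It also fails if it takes over 54 s, if anything falls off the work surface, if the arm or the gripper's body presses on something with over 40 N, if the wrist force passes 120 N, or if a joint passes its speed limit or range.

## Working session

There is one attempt and no reset: what is moved stays moved. The work goes in short steps, Python scripts to look and compute and a shell command to move; the robot and the scene stay as the last step left them, time stands still between calls to the robot, and variables do not carry over. Pictures are saved under pics/ and viewed, about 8 in all and at most 12, crops included, and the job is handed in when it is done.

```bash
ls; mkdir -p pics; cat > h.py <<'E'
import numpy as np, cv2
from rig import robot, camera, camera_info
def snap(n,f):
    im=camera(n); cv2.imwrite('pics/'+f,cv2.cvtColor(im,cv2.COLOR_RGB2BGR)); return im
def ray(n,u,v):
    c=camera_info(n);K=np.array(c["camera_matrix"],float);R=cv2.Rodrigues(np.array(c["rvec"],float))[0];t=np.array(c["tvec"],float).ravel()
    d=R.T@np.linalg.inv(K)@[u,v,1.]; return -R.T@t,d
def onz(n,u,v,z):
    o,d=ray(n,u,v); return o+d*(z-o[2])/d[2]
def two(a,b):
    (o,d),(p,e)=ray('top',*a),ray('side',*b)
    s=np.linalg.lstsq(np.c_[d,-e],p-o,rcond=None)[0]
    A,B=o+d*s[0],p+e*s[1]; return (A+B)/2,np.linalg.norm(A-B)
def proj(n,P):
    c=camera_info(n);return cv2.projectPoints(np.array(P,float).reshape(-1,1,3),np.array(c["rvec"],float),np.array(c["tvec"],float),np.array(c["camera_matrix"],float),None)[0].reshape(-1,2)
def st():
    o=robot.get_obs(); print({k:np.round(o[k],3).tolist() for k in ("time","q","position","tool_rot","ft_force","moment","grip_width")})
E
python3 - <<'E'
from h import *
a=snap('top','t0.png');b=snap('side','s0.png');st()
for n in('top','side'):print(ray(n,320,200))
E
```

```text
pics
{'time': 0.1, 'q': [-1.485, 0.528, 1.434, 0.0, 1.181, -0.179], 'position': [0.164, -0.602, 0.199], 'tool_rot': [0.701, 0.094, -0.701, 0.093], 'ft_force': [0.274, -0.38, 0.372], 'moment': [-0.07, 0.033, 0.053], 'grip_width': 0.087}
(array([ 0.36759893, -0.05406558,  1.47405333]), array([ 0.13940061, -0.01392563, -0.99025768]))
(array([-0.11934069,  0.60202586,  1.20932386]), array([ 0.47774521, -0.47427191, -0.73957794]))
```

View pics/t0.png

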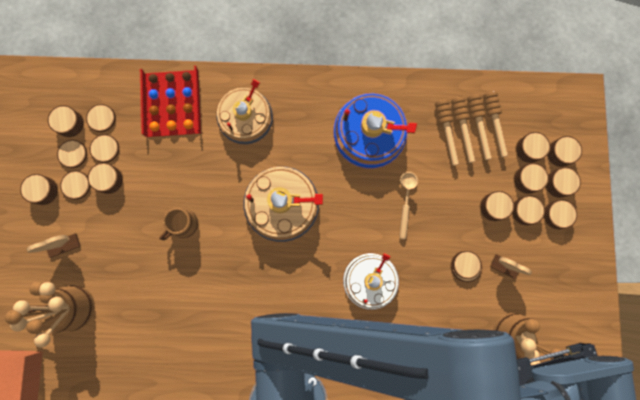

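View pics/s0.png

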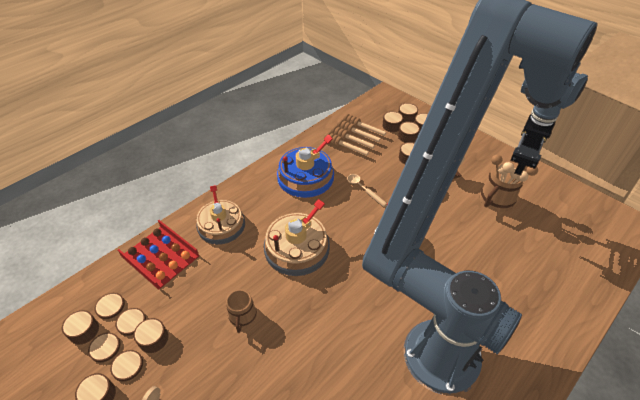

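The target is the larger wooden tier: about (280,202) in top and (297,240) in side. Its lever points right in the top view, towards (318,199). I'll zoom in on it.

```bash
python3 - <<'E'
from h import *
a=cv2.imread('pics/t0.png')[155:250,230:340];b=cv2.imread('pics/s0.png')[190:285,245:355]
im=np.hstack([cv2.resize(x,None,fx=3.6,fy=3.6,interpolation=cv2.INTER_CUBIC) for x in(a,b)]);cv2.imwrite('pics/z0.png',im)
for n,f,(x0,y0,x1,y1) in(('top','t0',(230,155,340,250)),('side','s0',(245,190,355,285))):
    im=cv2.imread(f'pics/{f}.png')[y0:y1,x0:x1].astype(int);B,G,R=im[...,0],im[...,1],im[...,2]
    m=((R>110)&(G<60)&(B<60)).astype(np.uint8)
    k,l,s,c=cv2.connectedComponentsWithStats(m)
    for i in range(1,k):
        if s[i,4]>3:
            ys,xs=np.where(l==i);print(n,s[i]+[x0,y0,0,0,0],(c[i]+[x0,y0]).round(1))
E
```

```text
top [294 194  28  11 137] [310.3 199.4]
top [247 195   4   4  11] [248.8 196.8]
side [303 203  22  20  51] [312.9 213.3]
side [274 236   4   4  11] [275.4 237.4]
```

View pics/z0.png

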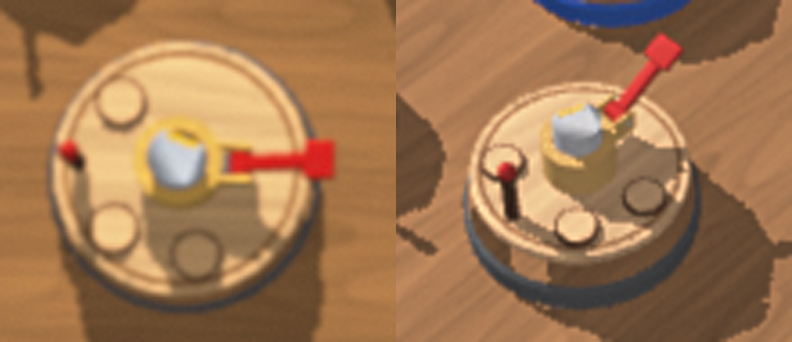

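```bash
python3 - <<'E'
from h import *
b,e=two((248.8,196.8),(275.4,237.4));print('ball',b,e)
p,e=two((318.9,199.2),(319.2,203.9));print('pad',p,e)
bz=onz('top',248.8,196.8,.1365);bs=onz('side',275.4,237.4,.1365);print(bz,bs)
pz=onz('top',318.9,199.2,.143);ps=onz('side',319.2,203.9,.143);print(pz,ps)
print('post',onz('top',279.4,198.6,.136))
print('yel',onz('top',230+185/3.6,155+134/3.6,.136))
B=(bz+bs)/2;P=(pz+ps)/2;d=P-B;d[2]=0;print('dist',np.linalg.norm(d),'axis',B+80*d/1000/np.linalg.norm(d),np.arctan2(d[1],d[0]))
# mug, spoon, small tier
for n,u,v,z in(('mug',180,220,.09),('white',372,281,.1),('small',244,112,.1),('blue',374,122,.1)):print(n,onz('top',u,v,z))
E
```

```text
ball [0.56038995 0.11885043 0.13648655] 0.002565581644955683
pad [ 0.55825927 -0.06889284  0.1426119 ] 0.00291400479677281
[0.55939316 0.11800204 0.1365    ] [0.56149544 0.11956283 0.1365    ]
[ 0.55705182 -0.06979286  0.143     ] [ 0.55923873 -0.06783705  0.143     ]
post [0.55681024 0.03605239 0.136     ]
yel [0.57425349 0.03135859 0.136     ]
dist 0.1876114767591631 axis [0.55946396 0.03878845 0.1365    ] -1.5830508147013833
mug [0.49666996 0.30919302 0.09      ]
white [ 0.34442308 -0.21894542  0.1       ]
small [0.80614304 0.14741594 0.1       ]
blue [ 0.78809329 -0.22078131  0.1       ]
```

```bash
cat >> h.py <<'E'
from scipy.spatial.transform import Rotation as Ro
def go(P,yaw=None):
    """shift in cm in tool axes to world P, and turn about tool x so that tool y has world azimuth yaw (mod pi)"""
    o=robot.get_obs();R=Ro.from_quat(o["tool_rot"]).as_matrix()
    print('shift cm',(R.T@(np.array(P)-o["position"])*100).round(2),'yaz',round(np.arctan2(R[1,1],R[0,1]),3),'down',R[:,0].round(3))
    if yaw is not None:
        a=yaw-np.arctan2(R[1,1],R[0,1]);a=(a+np.pi/2)%np.pi-np.pi/2;print('turn (tool x)',-a)
E
python3 - <<'E'
from h import *
go((.5605,.1188,.25),0.0)
E
```

```text
shift cm [ -4.99 -59.24 -57.19] yaz -1.306 down [-0.     0.002 -1.   ]
turn (tool x) -1.3060072178579754
```

```bash
python3 -m inch '[[[-2.5,0,0,0,1],[-2.5,-1,-1,0,1],[0,-2.4,-2.4,0,1],[0,-2.4,-2.4,0,1],[0,-2.4,-2.4,0,1],[0,-2.4,-2.4,0,1],[0,-2.4,-2.4,0,1],[0,-2.4,-2.4,0,1]]]' && python3 -m inch '[[[0,-2.4,-2.4,0,1],[0,-2.4,-2.4,0,1],[0,-2.4,-2.4,0,1],[0,-2.4,-2.4,0,1],[0,-2.4,-2.4,0,1],[0,-2.4,-2.4,0,1],[0,-2.4,-2.4,0,1],[0,-2.4,-2.4,0,1]]]' && python3 -c "
from h import *
go((.5605,.1188,.25),0.0)"
```

```text
time: 0.77
position: [0.2714, -0.4122, 0.2467]
tool_rot: [-0.701, -0.091, 0.702, -0.088]
ft_force: [0.7, 0.1, -0.3]
grip_width: 0.0871
time: 1.43
position: [0.412, -0.1637, 0.2462]
tool_rot: [-0.701, -0.091, 0.703, -0.085]
ft_force: [-0.4, -0.0, -0.9]
grip_width: 0.0869
shift cm [ -0.18 -23.71 -21.37] yaz -1.321 down [-0.004  0.009 -1.   ]
turn (tool x) -1.32129250053748
```

```bash
python3 -m inch '[[[0,-2.7,-2.5,0,1],[0,-2.7,-2.5,0,1],[0,-2.7,-2.5,0,1],[0,-2.7,-2.5,0,1],[0,-2.7,-2.5,0,1],[0,-2.7,-2.5,0,1],[0,-2.7,-2.5,0,1],[0,-2.2,-2,0,1]]]' && python3 -m inch '[[[0,0,0,-0.11,1],[0,0,0,-0.12,1],[0,0,0,-0.12,1],[0,0,0,-0.12,1],[0,0,0,-0.12,1],[0,0,0,-0.12,1],[0,0,0,-0.12,1],[0,0,0,-0.12,1]]]' && python3 -m inch '[[[0,0,0,-0.12,1],[0,0,0,-0.12,1],[0,0,0,-0.12,1],[0,0,0,-0.12,1],[0,0,0,0,1]]]' && python3 -c "
from h import *
go((.5605,.1188,.2),0.0);st()"
```

```text
time: 2.1
position: [0.5514, 0.1045, 0.246]
tool_rot: [-0.699, -0.092, 0.704, -0.085]
ft_force: [-0.1, -0.8, -0.3]
grip_width: 0.0867
time: 2.77
position: [0.5514, 0.1144, 0.2412]
tool_rot: [-0.573, -0.418, 0.577, -0.405]
ft_force: [-0.2, -0.1, -0.2]
grip_width: 0.087
time: 3.18
position: [0.549, 0.1145, 0.2386]
tool_rot: [0.453, 0.55, -0.456, 0.533]
ft_force: [-0.1, 0.2, -0.6]
grip_width: 0.0868
shift cm [ 3.84  1.27 -0.16] yaz 0.173 down [-0.021  0.012 -1.   ]
turn (tool x) 0.1733665640269968
{'time': 3.183, 'q': [-0.001, 0.405, 1.535, 0.013, 1.222, -0.178], 'position': [0.549, 0.115, 0.239], 'tool_rot': [0.453, 0.55, -0.456, 0.533], 'ft_force': [-0.085, 0.183, -0.623], 'moment': [-0.018, -0.133, -0.015], 'grip_width': 0.087}
```

```bash
python3 -m inch '[[[1.2,0.4,0,0.09,1],[1.2,0.4,0,0.09,1],[1.2,0.5,0,0,1],[0,0,0,0,1]]]' && python3 -c "
from h import *
go((.5605,.1188,.11),0.0);a=snap('top','t1.png');b=snap('side','s1.png')
im=np.hstack([cv2.resize(cv2.cvtColor(x,cv2.COLOR_RGB2BGR)[y:y+130,q:q+130],None,fx=3,fy=3,interpolation=2) for x,q,y in((a,190,135),(b,220,150))]);cv2.imwrite('pics/z1.png',im)"
```

```text
time: 3.52
position: [0.5614, 0.116, 0.2008]
tool_rot: [-0.503, -0.502, 0.508, -0.486]
ft_force: [-0.8, -0.4, 0.5]
grip_width: 0.0867
shift cm [ 9.08  0.1  -0.18] yaz -0.023 down [-0.021  0.012 -1.   ]
turn (tool x) -0.023265962884216673
```

View pics/z1.png

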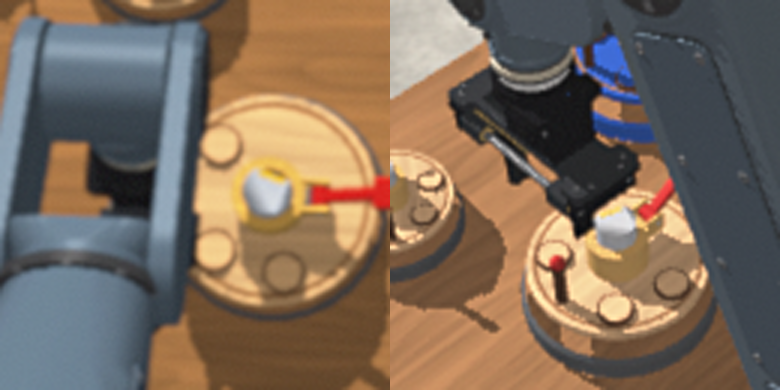

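The gripper is centred over the peg, with the jaws along world x and the peg's ball (crop 557,262) just below and between the fingers. I'll lower it now.

```bash
python3 -m inch '[[[1.5,0,-0.1,-0.02,1],[1.5,0,-0.1,0,1],[1.5,0,0,0,1],[1.5,0,0,0,1],[1.5,0,0,0,1],[1.2,0,0,0,1],[0.4,0,0,0,1],[0,0,0,0,1]]]' && python3 -c "
from h import *
go((.5605,.1188,.11),0.0);a=snap('side','s2.png')
cv2.imwrite('pics/z2.png',cv2.resize(cv2.imread('pics/s2.png')[170:290,200:360],None,fx=4,fy=4,interpolation=2))"
```

```text
time: 4.28
position: [0.5651, 0.1194, 0.1147]
tool_rot: [0.501, 0.505, -0.498, 0.496]
ft_force: [-0.0, 0.2, -0.4]
grip_width: 0.087
shift cm [ 0.48 -0.46  0.07] yaz 0.003 down [-0.006  0.012 -1.   ]
turn (tool x) 0.003170687428497132
```

View pics/z2.png

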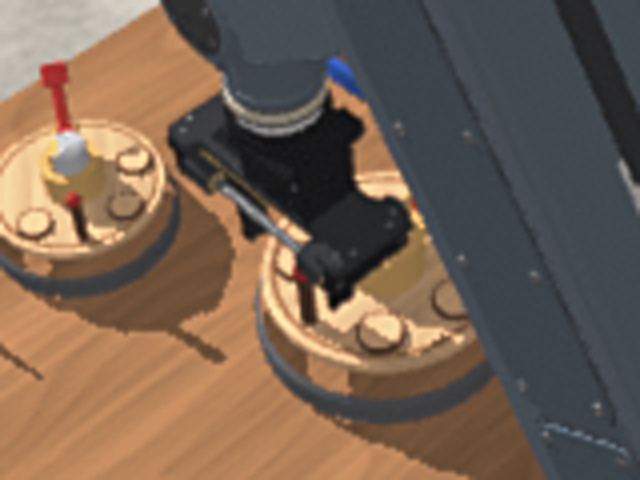

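The peg (crop 305,300) stands between the fingers. I'll centre on it and close gently.

```bash
python3 -m inch '[[[0.5,-0.4,0,0,1],[0,0,0,0,0.6],[0,0,0,0,0.4],[0,0,0,0,0.3],[0,0,0,0,0.3],[0,0,0,0,0.25],[0,0,0,0,0.2],[0,0,0,0,0.2]]]' 8 && python3 -c "
from h import *
st()"
```

```text
time: 5.0
position: [0.564, 0.1196, 0.1144]
tool_rot: [0.503, 0.503, -0.495, 0.499]
ft_force: [0.1, 0.0, 0.5]
grip_width: 0.0481
{'time': 5.0, 'q': [0.008, 0.572, 1.64, 0.015, 0.926, -0.005], 'position': [0.564, 0.12, 0.114], 'tool_rot': [0.503, 0.503, -0.495, 0.499], 'ft_force': [0.061, 0.031, 0.462], 'moment': [-0.016, -0.117, 0.03], 'grip_width': 0.048}
```

```bash
python3 -m inch '[[[0.4,-0.4,0,0,0.4],[0.4,-0.3,0,0,0.3],[0,0,0,0,0.2],[0,0,0,0,0.1],[0,0,0,0,0.1],[0,0,0,0,0.1],[0,0,0,0,0.1],[0,0,0,0,0.1]]]' 8 && python3 -c "
from h import *
st();go((.5605,.1188,.11),0.0)"
```

```text
time: 5.67
position: [0.557, 0.1199, 0.1056]
tool_rot: [0.503, 0.503, -0.495, 0.499]
ft_force: [1.2, -0.1, -0.3]
grip_width: 0.0161
{'time': 5.667, 'q': [0.009, 0.577, 1.665, 0.016, 0.894, -0.005], 'position': [0.557, 0.12, 0.106], 'tool_rot': [0.503, 0.503, -0.495, 0.499], 'ft_force': [1.155, -0.064, -0.318], 'moment': [0.031, -0.129, 0.049], 'grip_width': 0.016}
shift cm [-0.44  0.35  0.1 ] yaz 0.004 down [ 0.005  0.012 -1.   ]
turn (tool x) 0.0038328714137654263
```

```bash
python3 -m inch '[[[-0.2,0,0,0,0],[-0.2,0,0,0,0],[0,0,0,0,0],[0,0,0,0,0],[0,0,0,0,0]]]' 8 && python3 -c "
from h import *
st()"
```

```text
time: 6.08
position: [0.5542, 0.1197, 0.1067]
tool_rot: [0.501, 0.505, -0.497, 0.497]
ft_force: [0.1, -0.6, -5.9]
grip_width: 0.016
{'time': 6.083, 'q': [0.008, 0.575, 1.666, 0.016, 0.903, -0.005], 'position': [0.554, 0.12, 0.107], 'tool_rot': [0.501, 0.505, -0.497, 0.497], 'ft_force': [0.129, -0.6, -5.866], 'moment': [0.027, -0.229, 0.001], 'grip_width': 0.016}
```

```bash
python3 -m inch '[[[0.2,-0.4,0,-0.05,0],[0,-0.5,0.02,-0.06,0],[0,-0.5,0.02,-0.06,0],[0,-0.5,0.02,-0.06,0]]]' 8 && python3 -c "
from h import *
st();o=robot.get_obs()['position'];d=np.array(o[:2])-[.559,.038];print(np.hypot(*d),np.arctan2(d[1],d[0]));go((.5605,.1188,.11),0.0)"
```

```text
time: 6.42
position: [0.5392, 0.1172, 0.1066]
tool_rot: [0.441, 0.558, -0.431, 0.556]
ft_force: [0.7, -0.0, -4.8]
grip_width: 0.016
{'time': 6.417, 'q': [0.004, 0.556, 1.711, 0.016, 0.868, -0.249], 'position': [0.539, 0.117, 0.107], 'tool_rot': [0.441, 0.558, -0.431, 0.556], 'ft_force': [0.673, -0.039, -4.843], 'moment': [-0.075, -0.208, -0.061], 'grip_width': 0.016}
0.0816538569117932 1.8160359115356477
shift cm [-0.33  2.11  0.35] yaz 0.242 down [ 0.006  0.012 -1.   ]
turn (tool x) 0.2419085485614143
```

```bash
python3 -m inch '[[[0.1,-0.5,0.02,-0.06,0],[0.1,-0.5,0.02,-0.06,0],[0,-0.5,0.02,-0.06,0],[0,-0.5,0.02,-0.06,0],[0,-0.5,0.02,-0.06,0],[0,-0.5,0.02,-0.06,0],[0,-0.5,0.02,-0.06,0],[0,-0.5,0.02,-0.06,0]]]' 8 && python3 -c "
from h import *
o=robot.get_obs()['position'];d=np.array(o[:2])-[.559,.038];print(np.hypot(*d),np.arctan2(d[1],d[0]));go((.5605,.1188,.11),0.0)
snap('top','t3.png')
cv2.imwrite('pics/z3.png',cv2.resize(cv2.imread('pics/t3.png')[130:270,210:370],None,fx=4,fy=4,interpolation=2))"
```

```text
time: 7.08
position: [0.5049, 0.0982, 0.1066]
tool_rot: [0.29, 0.646, -0.278, 0.65]
ft_force: [0.9, 0.6, -4.5]
grip_width: 0.0156
0.08095604175504705 2.303434266308992
shift cm [-0.25  5.49  2.26] yaz 0.745 down [ 0.012  0.014 -1.   ]
turn (tool x) 0.7449951018406523
```

View pics/z3.png

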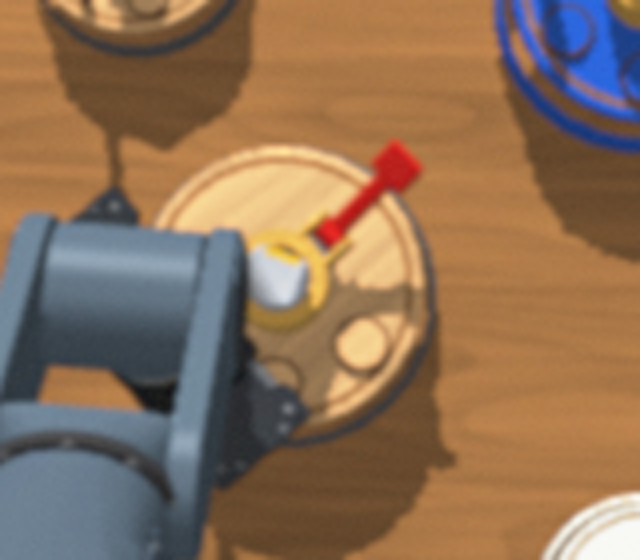

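```bash
cat >> h.py <<'E'
A=np.array([.559,.038])
def pad(im):
    i=im.astype(int);m=((i[...,0]>110)&(i[...,1]<60)&(i[...,2]<60)).astype(np.uint8)
    k,l,s,c=cv2.connectedComponentsWithStats(m)
    a=proj('top',[A[0],A[1],.12])[0]
    best=None
    for j in range(1,k):
        if s[j,4]>40 and np.hypot(*(c[j]-a))<50 and (best is None or s[j,4]>s[best,4]):best=j
    ys,xs=np.where(l==best);p=np.c_[xs,ys];r=np.hypot(*(p-a).T)
    q=p[r>r.max()-9].mean(0)
    for z,e in((.143,104),(.126,113),(.114,117)):
        w=onz('top',*q,z)[:2]-A;print('z',z,'r mm',(np.hypot(*w)*1000).round(1),'exp',e,'ang',np.arctan2(w[1],w[0]).round(3),(w+A).round(4))
    return q
def pegang():
    d=np.array(robot.get_obs()['position'][:2])-A;print('peg r',np.hypot(*d),'ang-pi',np.arctan2(d[1],d[0])-np.pi)
E
python3 -m inch '[[[0.1,-0.5,0.02,-0.06,0],[0.1,-0.5,0.02,-0.06,0],[0,-0.5,0.02,-0.06,0],[0,-0.5,0.02,-0.06,0]]]' 8 && python3 -c "
from h import *
print(pad(cv2.cvtColor(cv2.imread('pics/t0.png'),4)))
print(pad(cv2.cvtColor(cv2.imread('pics/t3.png'),4)))
print(pad(snap('top','t4.png')));pegang();go((.5605,.1188,.11),0.0)"
```

```text
time: 7.47
position: [0.4921, 0.083, 0.1067]
tool_rot: [0.208, 0.674, -0.196, 0.681]
ft_force: [1.2, -0.1, -8.9]
grip_width: 0.0158
z 0.143 r mm 104.3 exp 104 ang -1.593 [ 0.5567 -0.0663]
z 0.126 r mm 104.4 exp 113 ang -1.57 [ 0.5591 -0.0664]
z 0.114 r mm 104.5 exp 117 ang -1.554 [ 0.5608 -0.0665]
[317.57534247 199.30136986]
z 0.143 r mm 106.8 exp 104 ang -0.827 [ 0.6313 -0.0407]
z 0.126 r mm 109.0 exp 113 ang -0.804 [ 0.6347 -0.0405]
z 0.114 r mm 110.6 exp 117 ang -0.787 [ 0.6371 -0.0404]
[308.77108434 171.61445783]
z 0.143 r mm 108.9 exp 104 ang -0.586 [ 0.6497 -0.0223]
z 0.126 r mm 111.7 exp 113 ang -0.565 [ 0.6533 -0.0218]
z 0.114 r mm 113.7 exp 117 ang -0.551 [ 0.6558 -0.0216]
[302.14285714 164.74025974]
peg r 0.08061408231121325 ang-pi -0.5808002513371164
shift cm [-0.2   6.83  3.78] yaz 0.993 down [ 0.013  0.014 -1.   ]
turn (tool x) 0.993474797118767
```

```bash
python3 -m inch '[[[0.1,-0.5,0.02,-0.06,0],[0.1,-0.5,0.02,-0.06,0]]]' 8 && python3 -c "
from h import *
print(pad(snap('top','t5.png')));pegang();st()" && python3 -m inch '[[[0.1,-0.5,0.02,-0.06,0],[0.1,-0.5,0.02,-0.06,0]]]' 8 && python3 -c "
from h import *
print(pad(snap('top','t6.png')));pegang();st();snap('side','s6.png')
im=np.hstack([cv2.resize(cv2.imread(f)[y:y+130,x:x+130],None,fx=3,fy=3,interpolation=2) for f,x,y in(('pics/t6.png',220,130),('pics/s6.png',240,150))]);cv2.imwrite('pics/z6.png',im)"
```

```text
time: 7.68
position: [0.4875, 0.0747, 0.1063]
tool_rot: [0.168, 0.685, -0.154, 0.692]
ft_force: [-1.7, 2.1, 6.9]
grip_width: 0.0161
z 0.143 r mm 109.3 exp 104 ang -0.468 [ 0.6566 -0.0113]
z 0.126 r mm 112.4 exp 113 ang -0.448 [ 0.6603 -0.0107]
z 0.114 r mm 114.6 exp 117 ang -0.435 [ 0.6629 -0.0103]
[298.14634146 162.13414634]
peg r 0.08038351504499663 ang-pi -0.4636683223167979
{'time': 7.733, 'q': [-0.088, 0.493, 1.864, 0.024, 0.772, -1.219], 'position': [0.487, 0.074, 0.106], 'tool_rot': [0.166, 0.685, -0.154, 0.693], 'ft_force': [-2.121, 0.388, 4.554], 'moment': [0.13, 0.259, 0.048], 'grip_width': 0.016}
time: 7.9
position: [0.4838, 0.0659, 0.1064]
tool_rot: [0.126, 0.692, -0.112, 0.702]
ft_force: [-2.0, 1.3, 3.4]
grip_width: 0.0162
z 0.143 r mm 108.9 exp 104 ang -0.35 [6.613e-01 6.000e-04]
z 0.126 r mm 112.2 exp 113 ang -0.333 [0.665  0.0013]
z 0.114 r mm 114.5 exp 117 ang -0.321 [0.6677 0.0018]
[293.8    160.3125]
peg r 0.0802188975533638 ang-pi -0.3451510887036253
{'time': 7.95, 'q': [-0.108, 0.487, 1.876, 0.026, 0.764, -1.361], 'position': [0.484, 0.065, 0.106], 'tool_rot': [0.125, 0.693, -0.112, 0.702], 'ft_force': [-3.508, -0.049, 5.45], 'moment': [0.047, 0.212, -0.014], 'grip_width': 0.016}
```

View pics/z6.png

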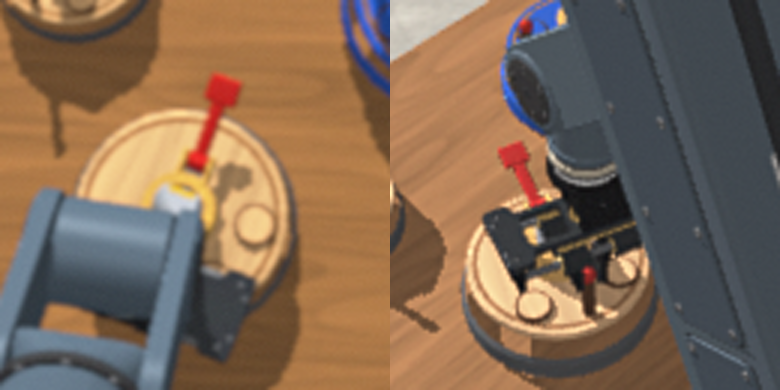

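Pad seen at (294,160) in top and (281,201) in side. I'll triangulate its height.

```bash
cat >> h.py <<'E'
def padh(ft,fs):
    """pad from two views: outer end of the red blob nearest the expected spot"""
    out=[]
    o=robot.get_obs()['position'];d=np.array(o[:2])-A;d/=-np.hypot(*d)
    for n,f in(('top',ft),('side',fs)):
        i=cv2.imread('pics/'+f).astype(int);m=((i[...,2]>100)&(i[...,1]<70)&(i[...,0]<70)).astype(np.uint8)
        m=cv2.morphologyEx(m,cv2.MORPH_OPEN,np.ones((4,4),np.uint8))
        k,l,s,c=cv2.connectedComponentsWithStats(m)
        e=proj(n,[*(A+.108*d),.135])[0]
        j=1+np.argmin(np.hypot(*(c[1:]-e).T));out.append(c[j]);print(n,c[j].round(1),s[j],e.round(1))
    print('pad',two(*out));return out
E
python3 -c "
from h import *
padh('t6.png','s6.png');print(two((294,160),(281,201.3)))"
```

```text
top [294.4 162.4] [290 157  10  13 100] [293.7 161.2]
side [282.2 203.2] [279 200   7   8  52] [282.7 200.5]
pad (array([0.66210734, 0.00088076, 0.11952411]), np.float64(0.00367298642639793))
(array([0.66697371, 0.00170162, 0.12615382]), np.float64(0.0028040702126148243))
```

The pad's top is at about 126–128 mm, so the nose has dropped onto the flat (it measured about 143 mm at the start). The tier angle of -0.345 also matches the flat mark at about -0.33. Next I let go of the peg and rise.

```bash
python3 -m inch '[[[0,0,0,0,1],[0,0,0,0,1],[0,0,0,0,1],[0,0,0,0,1],[0,0,0,0,1],[0,0,0,0,1],[0,0,0,0,1],[-0.5,0,0,0,1]]]' 8 && python3 -c "
from h import *
st()"
```

```text
time: 8.67
position: [0.4868, 0.066, 0.1122]
tool_rot: [0.13, 0.69, -0.116, 0.703]
ft_force: [-0.1, 0.1, -0.0]
grip_width: 0.0611
{'time': 8.667, 'q': [-0.106, 0.479, 1.867, 0.026, 0.777, -1.345], 'position': [0.487, 0.066, 0.112], 'tool_rot': [0.13, 0.69, -0.116, 0.703], 'ft_force': [-0.092, 0.077, -0.048], 'moment': [0.038, -0.071, 0.007], 'grip_width': 0.061}
```

```bash
python3 -m inch '[[[-1.5,0,0,0,1],[-1.5,0,0,0,1],[-1.5,0,0,0,1],[-1.5,0,0,0,1],[-1.5,0,0,0,1],[-1.5,0,0,0,1],[-1,0,0,0,0.5],[0,0,0,0,0]]]' 20 && python3 -c "
from h import *
st();padp=snap('top','t7.png');snap('side','s7.png');pegang();go((.666,.0015,.21))
im=np.hstack([cv2.resize(cv2.imread(f)[y:y+130,x:x+130],None,fx=3,fy=3,interpolation=2) for f,x,y in(('pics/t7.png',220,130),('pics/s7.png',240,150))]);cv2.imwrite('pics/z7.png',im)"
```

```text
time: 9.33
position: [0.4837, 0.0644, 0.2183]
tool_rot: [0.13, 0.691, -0.117, 0.702]
ft_force: [0.9, -1.1, 0.2]
grip_width: 0.0801
{'time': 9.333, 'q': [-0.11, 0.309, 1.761, 0.021, 1.055, -1.339], 'position': [0.484, 0.064, 0.218], 'tool_rot': [0.13, 0.691, -0.117, 0.702], 'ft_force': [0.903, -1.065, 0.222], 'moment': [-0.007, -0.155, -0.006], 'grip_width': 0.08}
peg r 0.08095258201075013 ang-pi -0.33321707275153045
shift cm [ 0.83  0.39 19.39] yaz 1.219 down [ 0.016  0.017 -1.   ]
```

View pics/z7.png

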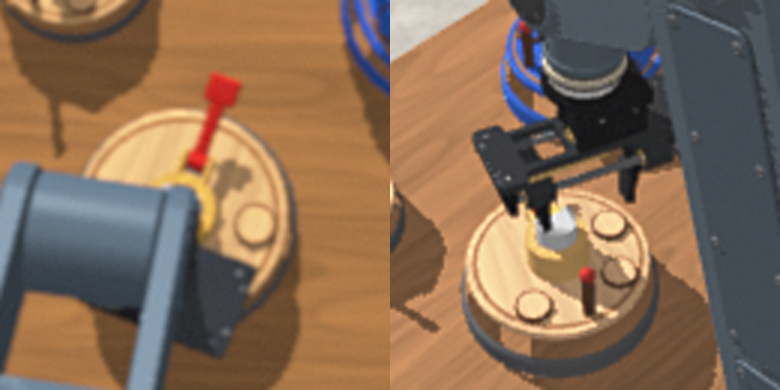

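The peg is free, the tier stayed put and the pad is still at (294,160). Next I move over the pad with the fingers closed.

```bash
python3 -m inch '[[[0,0,1.5,0,0],[0,0,2.6,0,0],[0,0,2.6,0,0],[0,0,2.6,0,0],[0,0,2.6,0,0],[0,0,2.6,0,0],[0,0.2,2.6,0,0],[0,0.2,1.5,0,0]]]' 20 && python3 -m inch '[[[0,0,0,0,0],[0,0,0,0,0],[0,0,0,0,0],[0,0,0,0,0]]]' && python3 -c "
from h import *
st();go((.666,.0015,.16))"
```

```text
time: 10.1
position: [0.6535, 0.0044, 0.2053]
tool_rot: [0.13, 0.701, -0.117, 0.692]
ft_force: [0.7, 0.5, -0.1]
grip_width: 0.0203
time: 10.43
position: [0.6519, 0.0039, 0.199]
tool_rot: [0.13, 0.704, -0.117, 0.688]
ft_force: [-0.6, -0.0, 0.2]
grip_width: 0.0014
{'time': 10.433, 'q': [-0.175, 0.574, 1.345, 0.02, 1.245, -1.4], 'position': [0.652, 0.004, 0.199], 'tool_rot': [0.13, 0.704, -0.117, 0.688], 'ft_force': [-0.558, -0.004, 0.179], 'moment': [0.041, -0.17, 0.001], 'grip_width': 0.001}
shift cm [3.87 0.2  1.5 ] yaz 1.219 down [-0.018  0.022 -1.   ]
```

```bash
python3 -m inch '[[[0.5,0.1,0.8,0,0],[0.8,0.1,0.8,0,0],[0.8,0,0,0,0],[0.8,0,0,0,0],[0.8,0,0,0,0],[0.3,0,0,0,0],[0,0,0,0,0]]]' 20 && python3 -c "
from h import *
st();go((.666,.0015,.139));padp=snap('top','t8.png');snap('side','s8.png')
im=np.hstack([cv2.resize(cv2.imread(f)[y:y+130,x:x+130],None,fx=3,fy=3,interpolation=2) for f,x,y in(('pics/t8.png',220,130),('pics/s8.png',230,140))]);cv2.imwrite('pics/z8.png',im)"
```

```text
time: 11.02
position: [0.6642, 0.0029, 0.1541]
tool_rot: [0.13, 0.705, -0.117, 0.687]
ft_force: [-0.4, 0.3, -0.2]
grip_width: 0.0004
{'time': 11.017, 'q': [-0.173, 0.64, 1.35, 0.02, 1.178, -1.402], 'position': [0.664, 0.003, 0.154], 'tool_rot': [0.13, 0.705, -0.117, 0.687], 'ft_force': [-0.438, 0.28, -0.213], 'moment': [0.042, -0.164, 0.012], 'grip_width': 0.0}
shift cm [ 1.5  -0.09  0.26] yaz 1.22 down [-0.022  0.023 -0.999]
```

View pics/z8.png

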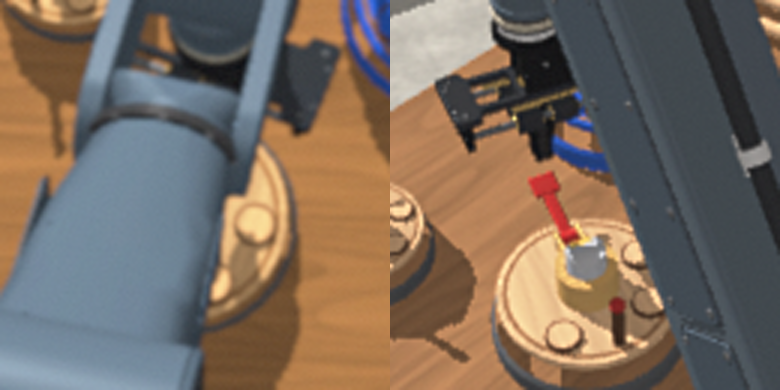

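```bash
python3 -c "
from h import *
print(proj('side',[[.664,.003,.143],[.666,.0015,.128],[.666,.0015,.136]]));print(onz('side',281,201,.128))" ; python3 -m inch '[[[0.4,0,0.15,0,0],[0.5,0,0.1,0,0],[0.4,0,0,0,0],[0.3,0,0,0,0],[0,0,0,0,0]]]' && python3 -c "
from h import *
st()"
```

```text
[[281.36604107 198.61496087]
 [281.61990472 201.12432449]
 [281.45051041 199.49587236]]
[0.66787636 0.00257348 0.128     ]
time: 11.53
position: [0.668, 0.002, 0.139]
tool_rot: [0.13, 0.704, -0.117, 0.689]
ft_force: [-0.6, -0.6, 0.3]
grip_width: 0.001
{'time': 11.533, 'q': [-0.173, 0.66, 1.356, 0.021, 1.147, -1.403], 'position': [0.668, 0.002, 0.139], 'tool_rot': [0.13, 0.704, -0.117, 0.689], 'ft_force': [-0.572, -0.593, 0.292], 'moment': [0.028, -0.199, -0.02], 'grip_width': 0.001}
```

```bash
python3 -m inch '[[[0.3,0,0,0,0],[0.2,0,0,0,0],[0,0,0,0,0]]]' && python3 -c "
from h import *
snap('side','s9.png');cv2.imwrite('pics/z9.png',cv2.resize(cv2.imread('pics/s9.png')[160:260,230:330],None,fx=5,fy=5,interpolation=2))"
```

```text
time: 11.78
position: [0.668, 0.0021, 0.1335]
tool_rot: [0.13, 0.704, -0.117, 0.689]
ft_force: [-1.1, -0.2, -1.1]
grip_width: 0.0003
```

View pics/z9.png

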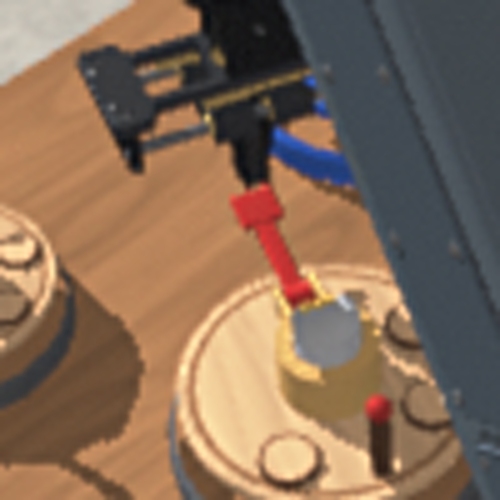

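```bash
python3 -c "
from h import *
for z in(.124,.128,.141,.145):print(z,onz('top',294,160,z),onz('side',281.6,200.5,z))
for f in('t5','t6','t7'):pad(cv2.cvtColor(cv2.imread(f'pics/{f}.png'),4))
# corners of pad in both views
for n,f,x,y,w in(('top','t7',220,130,130),('side','s7',225,140,130),('side','s9',225,140,130)):
    i=cv2.imread(f'pics/{f}.png')[y:y+w,x:x+w].astype(int);m=((i[...,2]>90)&(i[...,1]<75)&(i[...,0]<75))
    print(n,f);ys,xs=np.where(m)
    for r in np.unique(ys):
        c=xs[ys==r]; print(r+y,c.min()+x,c.max()+x,len(c))
" | head -120
```

```text
0.124 [0.66634303 0.0008864  0.124     ] [ 0.67104628 -0.00254573  0.124     ]
0.128 [0.6654579  0.00072359 0.128     ] [ 6.68133282e-01 -3.17562039e-04  1.28000000e-01]
0.141 [6.62581218e-01 1.94440792e-04 1.41000000e-01] [0.65866603 0.00692399 0.141     ]
0.145 [6.61696085e-01 3.16265527e-05 1.45000000e-01] [0.65575303 0.00915216 0.145     ]
z 0.143 r mm 109.3 exp 104 ang -0.468 [ 0.6566 -0.0113]
z 0.126 r mm 112.4 exp 113 ang -0.448 [ 0.6603 -0.0107]
z 0.114 r mm 114.6 exp 117 ang -0.435 [ 0.6629 -0.0103]
z 0.143 r mm 108.9 exp 104 ang -0.35 [6.613e-01 6.000e-04]
z 0.126 r mm 112.2 exp 113 ang -0.333 [0.665  0.0013]
z 0.114 r mm 114.5 exp 117 ang -0.321 [0.6677 0.0018]
z 0.143 r mm 109.0 exp 104 ang -0.346 [0.6616 0.001 ]
z 0.126 r mm 112.3 exp 113 ang -0.329 [0.6653 0.0017]
z 0.114 r mm 114.7 exp 117 ang -0.317 [0.668  0.0022]
top t7
130 231 270 3
131 264 269 2
132 262 270 5
133 225 337 8
134 222 337 8
135 222 266 6
136 224 265 2
137 230 265 6
138 226 264 8
139 227 262 8
140 228 270 15
141 231 258 2
142 232 256 3
143 234 254 4
144 225 262 16
145 225 270 41
146 226 270 40
147 238 
[... 579 characters left out ...]
17 317 1
204 317 317 1
213 318 318 1
214 316 318 2
215 318 318 1
216 314 318 2
217 318 318 1
218 313 318 3
219 312 318 3
220 316 318 3
221 311 318 4
222 315 318 4
223 310 318 5
224 309 317 5
225 308 317 6
226 307 315 3
227 311 312 2
228 306 311 2
229 303 310 4
230 247 309 3
231 308 317 2
232 307 317 3
233 251 318 8
234 253 318 6
235 254 315 5
236 258 302 2
237 260 302 4
238 263 318 11
239 299 317 13
240 298 318 11
241 262 317 11
242 254 317 16
243 262 317 18
244 297 316 17
245 256 316 25
246 255 316 26
247 255 315 36
248 255 315 38
249 255 315 30
250 256 314 25
251 256 314 28
252 257 313 41
253 257 312 42
254 258 311 16
255 259 277 5
256 260 279 5
257 260 309 15
258 275 307 28
259 275 307 32
```

```bash
python3 -m inch '[[[0.2,0,0,0,0],[0.2,0,0,0,0]]]' | grep -E 'pos|ft'; python3 -m inch '[[[0.2,0,0,0,0],[0.2,0,0,0,0]]]'| grep -E 'pos|ft'; python3 -c "
from h import *
snap('side','s10.png');cv2.imwrite('pics/z10.png',cv2.resize(cv2.imread('pics/s10.png')[180:220,262:302],None,fx=14,fy=14,interpolation=2))"
```

```text
position: [0.6684, 0.0021, 0.1301]
ft_force: [-0.6, 0.5, 1.0]
position: [0.6685, 0.0022, 0.1259]
ft_force: [-0.6, -0.3, 0.9]
```

```bash
python3 -c "
from h import *
for f in('s7','s8','s9','s10'):
    i=cv2.imread(f'pics/{f}.png');print(f)
    print([ (r,*i[r,281,::-1].tolist()) for r in range(189,209)])
    m=((i[...,2].astype(int)>90)&(i[...,1]<75)&(i[...,0]<75))
    for r in range(190,210):
        c=np.where(m[r,265:300])[0]+265
        if len(c):print(r,c.min(),c.max(),end='; ')
    print()
o=robot.get_obs();R=Ro.from_quat(o['tool_rot']).as_matrix();p=np.array(o['position']);print(proj('side',p+.011*R[:,0]),proj('side',p-.02*R[:,0]))
"
```

```text
s7
[(189, 194, 137, 97), (190, 201, 143, 95), (191, 204, 147, 98), (192, 196, 139, 96), (193, 99, 82, 72), (194, 53, 57, 60), (195, 35, 38, 40), (196, 38, 39, 40), (197, 51, 52, 54), (198, 61, 62, 64), (199, 61, 62, 65), (200, 60, 61, 63), (201, 62, 62, 65), (202, 61, 62, 65), (203, 60, 61, 64), (204, 63, 63, 66), (205, 61, 61, 64), (206, 60, 60, 63), (207, 60, 61, 64), (208, 57, 58, 61)]

s8
[(189, 35, 33, 32), (190, 32, 30, 31), (191, 30, 29, 31), (192, 55, 44, 39), (193, 129, 95, 68), (194, 188, 135, 92), (195, 190, 135, 93), (196, 187, 135, 93), (197, 195, 126, 88), (198, 193, 62, 54), (199, 196, 51, 50), (200, 196, 56, 53), (201, 194, 54, 53), (202, 193, 54, 52), (203, 188, 51, 49), (204, 171, 45, 43), (205, 186, 55, 51), (206, 167, 70, 55), (207, 164, 90, 65), (208, 178, 121, 84)]
197 297 297; 198 281 284; 199 278 284; 200 277 285; 201 277 285; 202 277 286; 203 278 285; 204 278 284; 205 279 284; 206 281 285; 207 282 285; 208 282 286; 209 283 286; 
s9
[(189, 34, 32, 33), (190, 30, 28, 28), (191, 32, 32, 33), (192, 29, 29, 30), (193, 32, 31, 34), (194, 29, 29, 31), (195, 28, 29, 
[... 375 characters left out ...]
78 284; 205 279 284; 206 281 285; 207 282 285; 208 282 286; 209 283 286; 
s10
[(189, 33, 31, 32), (190, 33, 31, 33), (191, 33, 32, 33), (192, 32, 31, 33), (193, 32, 31, 32), (194, 31, 31, 33), (195, 32, 30, 33), (196, 27, 29, 31), (197, 36, 31, 33), (198, 105, 40, 39), (199, 201, 56, 53), (200, 201, 56, 52), (201, 195, 54, 52), (202, 192, 54, 51), (203, 188, 53, 50), (204, 171, 47, 45), (205, 186, 54, 51), (206, 167, 70, 56), (207, 163, 90, 66), (208, 178, 121, 83)]
197 296 297; 198 281 284; 199 278 284; 200 277 285; 201 277 285; 202 277 286; 203 278 285; 204 278 284; 205 279 284; 206 281 285; 207 282 285; 208 282 286; 209 283 286; 
[[281.27030132 203.69572645]] [[280.65607829 197.2115049 ]]
```

```bash
python3 -c "
from h import *
R=Ro.from_quat([.13,.691,-.117,.702]).as_matrix();p=np.array([.4837,.0644,.2183])
for s in(-.044,.044):print(proj('side',p+.011*R[:,0]+s*R[:,1]),proj('side',p-.02*R[:,0]+s*R[:,1]))
R=Ro.from_quat([.502,.505,-.498,.496]).as_matrix();p=np.array([.5614,.116,.2008])
for s in(-.044,.044):print('s1',proj('side',p+.011*R[:,0]+s*R[:,1]))
cv2.imwrite('pics/z10.png',np.hstack([cv2.resize(cv2.imread('pics/s7.png')[185:245,270:340],None,fx=5.5,fy=5.5,interpolation=2),cv2.resize(cv2.imread('pics/s10.png')[165:225,250:320],None,fx=5.5,fy=5.5,interpolation=2)]))
"
```

```text
[[318.93006348 222.05563432]] [[319.11684178 215.25834613]]
[[291.27100673 231.68646369]] [[290.94741524 224.92859176]]
s1 [[284.78864637 234.02553277]]
s1 [[265.24124265 217.92276282]]
```

View pics/z10.png

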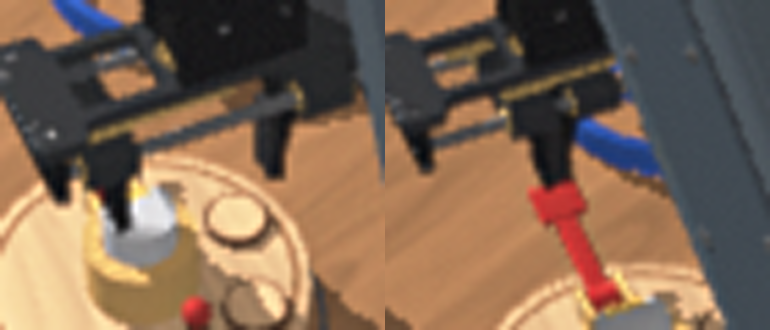

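The pad hasn't moved and the force reads zero. The visible fingertips sit about 5 px (roughly 25 mm) higher than the pose implies, in s7 as well as s10, so contact lies further down. I'll keep creeping down on the force reading.

```bash
python3 -m inch '[[[0.2,0,0,0,0],[0.2,0,0,0,0]]]' | grep -E 'pos|ft'; python3 -m inch '[[[0.2,0,0,0,0]]]'| grep -E 'pos|ft';  python3 -m inch '[[[0.2,0,0,0,0]]]'| grep -E 'pos|ft'
```

```text
position: [0.6683, 0.0023, 0.1213]
ft_force: [0.4, 1.0, -0.1]
position: [0.6683, 0.0024, 0.1191]
ft_force: [0.5, -0.4, 0.1]
position: [0.6682, 0.0024, 0.1169]
ft_force: [1.1, 0.4, -0.7]
```

```bash
python3 -m inch '[[[0.2,0,0,0,0]]]' | grep -E 'pos|ft'; python3 -c "
from h import *
snap('side','s11.png')
i=cv2.imread('pics/s11.png');print([ (r,*i[r,281,::-1].tolist()) for r in range(192,209)])"
```

```text
position: [0.6682, 0.0025, 0.1146]
ft_force: [-0.5, 0.3, -0.9]
[(192, 35, 33, 34), (193, 33, 32, 33), (194, 33, 32, 34), (195, 33, 34, 34), (196, 32, 30, 32), (197, 32, 30, 31), (198, 32, 34, 35), (199, 28, 31, 33), (200, 46, 33, 33), (201, 104, 37, 35), (202, 153, 45, 42), (203, 184, 51, 48), (204, 176, 48, 46), (205, 188, 56, 52), (206, 167, 70, 56), (207, 163, 88, 64), (208, 178, 121, 84)]
```

```bash
for k in 1; do python3 -m inch '[[[0.2,0,0,0,0]]]' | grep -E 'pos|ft'; done; python3 -m inch '[[[0.2,0,0,0,0]]]'| grep -E 'pos|ft'
```

```text
position: [0.6681, 0.0025, 0.1122]
ft_force: [0.6, -0.3, 0.1]
position: [0.668, 0.0026, 0.11]
ft_force: [-0.1, 0.4, 0.6]
```

```bash
python3 -m inch '[[[0.2,0,0,0,0]]]' | grep -E 'pos|ft'; python3 -m inch '[[[0.2,0,0,0,0]]]'| grep -E 'pos|ft'
```

```text
position: [0.6684, 0.0025, 0.1081]
ft_force: [0.3, -0.4, 2.0]
position: [0.669, 0.0023, 0.1063]
ft_force: [1.1, 0.3, 2.0]
```

```bash
python3 -m inch '[[[0.2,0,0,0,0]]]' | grep -E 'pos|ft'; python3 -m inch '[[[0.2,0,0,0,0]]]'| grep -E 'pos|ft'
```

```text
position: [0.6695, 0.0021, 0.1046]
ft_force: [-0.7, -0.6, 1.1]
position: [0.67, 0.002, 0.1028]
ft_force: [0.7, -0.0, 1.4]
```

```bash
python3 -m inch '[[[0.2,0,0,0,0]]]' | grep -E 'pos|ft'; python3 -m inch '[[[0.2,0,0,0,0]]]'| grep -E 'pos|ft'; python3 -c "
from h import *
snap('side','s12.png')
i=cv2.imread('pics/s12.png');print([ (r,*i[r,281,::-1].tolist()) for r in range(197,209)])"
```

```text
position: [0.6704, 0.0019, 0.1011]
ft_force: [-0.4, 0.4, 1.9]
position: [0.6708, 0.0018, 0.0993]
ft_force: [0.7, -0.2, 3.4]
[(197, 32, 30, 32), (198, 33, 32, 34), (199, 30, 30, 31), (200, 31, 31, 32), (201, 31, 33, 34), (202, 37, 32, 34), (203, 81, 34, 34), (204, 134, 37, 35), (205, 138, 38, 37), (206, 149, 39, 38), (207, 203, 64, 57), (208, 172, 90, 66)]
```

```bash
python3 -m inch '[[[0.2,0,0,0,0]]]' | grep -E 'pos|ft'; python3 -m inch '[[[0.2,0,0,0,0]]]'| grep -E 'pos|ft'
```

```text
position: [0.6712, 0.0017, 0.0974]
ft_force: [0.2, 0.0, 3.2]
position: [0.6716, 0.0016, 0.0957]
ft_force: [-0.5, -0.1, 6.4]
```

```bash
python3 -m inch '[[[0.2,0,0,0,0]]]' | grep -E 'pos|ft'; python3 -m inch '[[[0.2,0,0,0,0]]]'| grep -E 'pos|ft'
```

```text
position: [0.672, 0.0016, 0.0944]
ft_force: [-1.6, -0.4, 7.8]
position: [0.6722, 0.0015, 0.0933]
ft_force: [-1.5, 0.4, 9.9]
```

```bash
python3 -m inch '[[[0.2,0,0,0,0]]]' | grep -E 'pos|ft'; python3 -m inch '[[[0.2,0,0,0,0]]]'| grep -E 'pos|ft'
```

```text
position: [0.6724, 0.0015, 0.0926]
ft_force: [-2.2, -0.6, 10.9]
position: [0.6725, 0.0016, 0.092]
ft_force: [-2.2, -1.4, 10.9]
```

```bash
python3 -m inch '[[[0.2,0,0,0,0]]]' | grep -E 'pos|ft'; python3 -m inch '[[[0.2,0,0,0,0]]]'| grep -E 'pos|ft'; python3 -c "
from h import *
snap('side','s13.png')"
```

```text
position: [0.6726, 0.0016, 0.0917]
ft_force: [-3.4, 0.5, 12.6]
position: [0.6727, 0.0017, 0.0916]
ft_force: [-2.9, 0.0, 11.0]
```

```bash
python3 -m inch '[[[0.25,0,0,0,0],[0.25,0,0,0,0]]]' | grep -E 'pos|ft';python3 -m inch '[[[0.25,0,0,0,0]]]' | grep -E 'pos|ft'
```

```text
position: [0.6729, 0.0017, 0.0907]
ft_force: [-2.9, 0.5, 12.6]
position: [0.673, 0.0017, 0.0904]
ft_force: [-3.1, -0.6, 13.4]
```

Stalled at a firm 13 N. I'll rise clear and check with both cameras.

```bash
python3 -m inch '[[[-0.3,0,0,0,0],[-1,0,0,0,0],[-2,0,0,0,0],[-2.5,0,0,0,0],[-2.5,0,0,0,0],[-2.5,0,0,0,0],[-2,0,0,0,0]]]' | grep -E 'pos|ft'; python3 -m inch '[[[0,0,-2.5,0,0],[0,-2,-2.5,0,0],[0,-2.5,-2.5,0,0],[0,-2.5,-2.5,0,0],[0,-2.5,-2.5,0,0],[0,-2.5,-2.5,0,0],[0,-2.5,-2.5,0,0],[0,-2,-2,0,0]]]' | grep -E 'pos|ft'; python3 -c "
from h import *
st();a=snap('top','t14.png');snap('side','s14.png')
im=np.hstack([cv2.resize(cv2.imread(f)[y:y+130,x:x+130],None,fx=3,fy=3,interpolation=2) for f,x,y in(('pics/t14.png',220,130),('pics/s14.png',230,150))]);cv2.imwrite('pics/z14.png',im)
pad(a)"
```

```text
position: [0.6649, 0.0018, 0.2145]
ft_force: [0.7, -0.1, 1.1]
position: [0.422, -0.0853, 0.2208]
ft_force: [-0.4, -0.6, -0.4]
{'time': 15.617, 'q': [-0.472, 0.244, 1.855, 0.017, 1.068, -1.712], 'position': [0.422, -0.085, 0.221], 'tool_rot': [0.127, 0.704, -0.112, 0.69], 'ft_force': [-0.439, -0.554, -0.415], 'moment': [0.037, -0.188, 0.028], 'grip_width': 0.0}
z 0.143 r mm 108.8 exp 104 ang -0.354 [6.61e-01 3.00e-04]
z 0.126 r mm 112.1 exp 113 ang -0.337 [0.6648 0.0009]
z 0.114 r mm 114.4 exp 117 ang -0.325 [0.6674 0.0014]
```

View pics/z14.png

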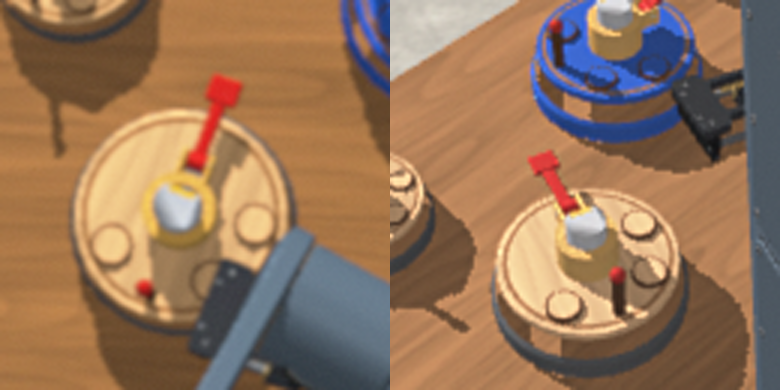

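The lever moved down in side, with the pad going from row 201 to about 204 while the top view is unchanged at (294.5,160). I'll check the height numerically, using the same pad measure on all stages.

```bash
python3 -c "
from h import *
def cen(n,f,e):
    i=cv2.imread('pics/'+f).astype(int);m=((i[...,2]>130)&(i[...,1]<75)&(i[...,0]<75)).astype(np.uint8)
    x,y=map(int,e);m[:y-14]=0;m[y+14:]=0;m[:,:x-14]=0;m[:,x+14:]=0
    m=cv2.morphologyEx(m,cv2.MORPH_OPEN,np.ones((5,5),np.uint8))
    ys,xs=np.where(m);return (xs.min()+xs.max())/2,(ys.min()+ys.max())/2
for t,te,s,se in(('t0.png',(318.9,199),'s0.png',(319,204)),('t7.png',(294,160),'s8.png',(281,201)),('t14.png',(294.5,160),'s14.png',(281,204))):
    a=cen('top',t,te);b=cen('side',s,se);print(a,b,two(a,b))
for p in ((148.5/3,287/3),):
    a=(220+145.5/3,130+288/3);b=(230+(617-390)/3,150+274/3);print('ball',two(a,b))
st()
"
```

```text
(np.float64(318.0), np.float64(199.0)) (np.float64(319.0), np.float64(204.5)) (array([ 0.5583156 , -0.06695895,  0.14134769]), np.float64(0.0013983018724070732))
(np.float64(293.5), np.float64(161.0)) (np.float64(281.0), np.float64(202.0)) (array([0.6645941 , 0.00328308, 0.1256738 ]), np.float64(0.00369067391499843))
(np.float64(294.5), np.float64(160.5)) (np.float64(281.0), np.float64(204.5)) (array([0.66971834, 0.00102664, 0.10751513]), np.float64(0.0027965092398996557))
ball (array([0.4838928 , 0.06337551, 0.13562102]), np.float64(0.003443871230442458))
{'time': 15.717, 'q': [-0.474, 0.243, 1.857, 0.017, 1.07, -1.71], 'position': [0.42, -0.085, 0.221], 'tool_rot': [0.129, 0.705, -0.113, 0.689], 'ft_force': [0.338, 0.411, 0.09], 'moment': [0.053, -0.192, 0.013], 'grip_width': 0.001}
```

```bash
python3 -c "
from h import *
robot.hand_in()"
```

```text
the job is handed in; nothing more can be done
```

I turned the large wooden tier about 1.24 rad anticlockwise by its peg until the locking screw dropped onto the flat. Then I let go of the peg, pushed the red lever down to its stop, backed the arm off and handed in at 15.7 s. No verdict was reported.

- **Lever height:** two-view triangulation put the pad at about 141 mm at the start, 126 mm after the drop and 107.5 mm at the end. Given the errors seen and that this measures below the pad's top, that fits "home" (116 mm).
- **Lever force:** the push rose to a stall at about 13 N, within the "firm" range and well below forcing it.
- **Tier and surroundings:** the tier's angle stayed the same after release, at about -0.33 rad, in line with the yellow flat mark. I steered clear of the mug, spoon and wood slices but did not measure them again at the end. I saw no sign of the iron foot shifting, and did not measure that either. The gripper is clear and touching nothing.

**What disagreed:**
- **Fingertip height:** the side camera showed the fingertips about 25 mm higher than the reported tool position implied. Contact with the lever came that much lower than predicted, so I found it by force.
- **Grip width:** the grip read 16 mm instead of the peg's 14 mm, so I probably held it partly on the 17 mm ball.

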